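# Find the heavy side of a flywheel and hold it down

## Task

The key machine's flywheel on the balancing stand has a heavy side that cannot be seen. Grip the crank handle, turn the wheel at least half a turn round and feel which side is heavy, then bring the heavy side straight down (to within about 15 degrees) and finish holding the handle still in the gripper, not letting go, so that a balance weight can be fitted. Leave the other things on the bench where they are.

Things in the scene. Friction and masses are not known exactly. Their poses are not given: they have to be found in the camera images.
- stand: Grey balancing stand, fixed to the bench: base plate 160 (its x) x 120 (its y) x 16 mm, origin at the centre of its underside, z up. Two uprights (44 mm wide, 12 mm thick, at y = -42 and +42 mm, bosses up to z = 202 mm) carry the level axle along the stand's y at z = 180 mm, the flywheel between them. The crank is outside the -y upright.
- axle (a point): Middle of the flywheel, on the axle, 180 mm above the bench, axes as the stand's. The flywheel is a dark steel disc 140 mm across, 34 mm thick, outwardly alike all round, but one side is heavier inside; which side differs every time, has nothing to do with where the crank stands, and must be felt.
- bearing (a point): Bearing on the crank's side, on the axle 42 mm from the wheel's middle (stand's -y). It has an even dry drag of 0.30 N m (6.7 N at the handle), so the wheel stays wherever it is left. The heavy side (0.2 to 0.27 N m when level with the axle) makes the handle 4 to 6 N easier to move while it goes down and as much harder while it goes up. Crank and handle themselves are balanced.
- crank_grip (a point): Where to grip: on the centre line of the black crank handle, a rod 18 mm across, 84 mm long, parallel to the axle, which turns freely on its own line, so a gripper can carry it right round without turning itself. 123 mm from the wheel's middle along the stand's -y, 45 mm from the axle line; the flat crank arm (110 x 22 x 10 mm) begins 55 mm from it towards +y. Its axes turn with the rod.
- handle: The black crank handle itself; origin at the middle of the rod, 111 mm from the wheel's middle along the stand's -y (12 mm from the grip point, which is nearer the free end). Its axes turn with the rod.
- flywheel (a joint): Angle of flywheel and crank together about the stand's y axis: 0 with the handle straight above the axle; growing, the handle goes from the top towards the stand's +x. It turns freely six turns either way. When the crank stands still the drag masks part of the pull, so feel it at many places round, turning both ways.
- padlock: Bystander: brass padlock, 50 x 28 x 72 mm.
- tray: Bystander: low grey open tray, 130 x 90 x 30 mm.
- brush_cup: Bystander: grey plastic cup, 72 across, 85 mm high.
- brush: Bystander: hand brush lying flat mm.
- screwdriver: Bystander: screwdriver lying flat mm.
- blank_box: Bystander: cardboard box of key blanks, 120 x 70 x 45 mm.
- lock_cylinder: Bystander: brass lock cylinder on a plate, 66 x 30 x 36 mm.
- oil_can: Bystander: steel can, 48 across, 120 mm high.

How it is judged (in metres and radians):
On the way:
1. the crank has been turned about half a turn from where it stood (distance of crank_grip from where it was at the start of the episode above 0.085 m), for 0.1 s.
At the end, for the whole second after the job is handed in: The heavy side of the flywheel points straight down to within 15 degrees, the wheel is still (under 0.1 rad/s), and the gripper's fingers are holding the crank handle (more than 1 N) (x of heavy_side in the frame of axle between -0.0129 and 0.0129 m and z of heavy_side in the frame of axle below 0 m and velocity of joint flywheel between -0.1 and 0.1 rad/s and contact force between the fingers and handle above 1 N); the arm keeps its last pose, push and grip.
It fails at once if a bystander on the bench was moved more than 3 cm (distance of any of padlock, tray, brush_cup, brush, screwdriver, blank_box, lock_cylinder, oil_can from where it was at the start of the episode above 0.03 m).
It also fails if it takes over 58 s, if anything falls off the work surface, if the arm or the gripper's body presses on something with over 40 N, if the wrist force passes 120 N, or if a joint passes its speed limit or range.

## Robot

A 6-joint arm with a two-finger parallel gripper is mounted at the origin on the work surface. World frame = base frame: x ahead of the robot, y to its left, z up, the work surface at z = 0. Lengths are in m, angles in degrees, forces in N, time in s.
With the tool pointing down it reaches from about 0.25 to 0.725 m from the base axis. Payload 9.7 kg.
Tool frame: the origin (TCP) lies between the finger pads; the fingertips stand 11 mm ahead of it and the grasp point (between the pads) lies 8 mm behind it; z points along the fingers, x is the direction in which the jaws open and shut, and the axes are right-handed (so a half turn about z gives the same grasp; the last joint's range is limited). The gripper opens to 85 mm and grips with 20 to 120 N. Pads are 22 mm wide; open, the fingers measure 114 mm over their backs; the gripper's body (76 mm by 85 mm) begins 54 mm behind the grasp point. The pads swing forward as they close: fully open they stand 13 mm farther back than shut.
Start: joints at [68.64, 4.979, 10.078, 95.1, 0, 90], TCP at [0.2, 0.512, 0.242] pointing down, gripper open.
Joint ranges: [-179.16, 179.16], [-48.56, 103.87], [-65.8, 70.77], [-126.05, 130.52], [-82.76, 87.17], [-180, 180]. Speed limits (degrees/s): [127.2, 127.2, 147.25, 180, 180, 180].

## Interface

Orientations are given as [roll, pitch, yaw] about the fixed x, y, z axes, in that order (R = Rz(yaw) Ry(pitch) Rx(roll)).
In Python, from workcell import get_obs, camera, job_done, spotter gives the robot as it stands.
- The arm moves only by the tool play_rows, never from a script. Its argument "rows" is a list of rows, each a list of 3 entries, a list of its own where there are three numbers: the closure, from 0 (fully open) to 1 (shut), then the shift along the tool's x, y, z in cm, then the turn, a rotation vector about the tool's x, y, z in degrees. In form: [[claw, [x, y, z], [wx, wy, wz]], ...]. A call has 1 to 12 rows; each row shifts and turns the pose as measured when the row begins, along the tool's axes as they then stand; what a row does not reach is not made up. A row lasts 1/10 s, in which the tool goes at most 50 mm and 8.59 degrees, less where a joint would pass 70% of its speed; a pose out of reach is approached as far as the arm can. A call is refused whole if a number of a shift passes 5 or a number of a turn 8.59, either way. A call with a gripper value outside its range is refused whole. The fingers move at their own pace and stop on an object; "newtons" is the grip in N (left out, the last holds). Time passes only in rows, so rows that do not move let the fingers close. It gives the time, the measured TCP pose, the force and the opening at its end, in the units of the state.
- get_obs(): the state, without advancing time (a new reading comes with each control period).
- camera(name): name is "side" or "top" or "wrist"; returns a dict with "img" (480x640x3 uint8, red, green, blue), "intrinsics" (3x3 intrinsics, pixels), "k1" (the pictures are not rectified: a ray, as slopes to the right and down, at radius r is drawn at 1 + k1 r^2 times it, then the intrinsics apply), "xyz" and "orientation" of the camera in the world. Camera axes: x right, y down, z forward; pixel columns grow to the right and rows downward; lengths in m; the calibration is good to about 2 mm. A picture is of the moment at which its call begins. There is no depth.
- job_done(): hands the job in, once; it reports no verdict.
Trained networks look in a picture, given as the dict that the camera call returned (one of the last four; its "shot" number tells which), for a name from the list of things; names that differ only in an ending like _2 or _b are one class to them, and where a whole thing is asked for, a point or a joint stands for the part that bears it (a point fixed in the world has none). Each returns a list of dicts, best first, with "confidence" (0 to 1); they miss things now and then, are a little off and sometimes report something else, mostly with a low value. They report only what shows in the picture. A call takes as long as a camera call.
- spotter.spot_in(picture, thing): "point" ([x, y, z] in m, in world coordinates, good to about 4 mm: the middle of the surface that is visible of it).
- spotter.trace(picture, thing): "pixels" (480x640 bool, what is visible of it).
The state is a dict: "time": time; "q": joint angles; "qd": joint speeds; "joint_efforts": joint torques, N m; "ee_pos": TCP position; "tcp_rot": TCP orientation; "wrist_force": force on the tool from outside, world axes, zero at the start; "torque": the same for the moment, N m; "opening": finger opening in m.
Only numpy, scipy, OpenCV 4.12 (cv2) and the standard library are available. Lean on these libraries where they do the work, as an engineer would, in place of code of your own. Each camera call takes 0.05 s, during which the arm holds its last target.

## Working session

There is one attempt and no reset: what is moved stays moved. The work goes in short steps, Python scripts to look and compute and a tool call to move; the robot and the scene stay as the last step left them, time stands still between calls to the robot, and variables do not carry over. Pictures are saved under pics/ and viewed, and the job is handed in when it is done.

Besides the shell and the picture viewer there is one more tool, called after "Request:" by a JSON object that holds its "op" and its "data", one argument or row to a line. play_rows: Moves the arm, as the interface text tells. Its arguments: {"type":"object","properties":{"rows":{"type":"array","items":{"type":"array"}},"newtons":{"type":"number"}},"required":["rows"]}

```bash
mkdir -p pics; python3 - <<'E'
from workcell import get_obs,camera,spotter
import cv2,numpy as np
o=get_obs(); print(o)
for n in ["side","top"]:
    c=camera(n); cv2.imwrite(f"pics/{n}0.png",c["img"][:,:,::-1]); print(n,c["intrinsics"],c["k1"],c["xyz"],c["orientation"])
    for t in ["handle","crank_grip","stand","flywheel"]:
        r=spotter.spot_in(c,t); print(t,r[:2])
E
```

```text
{'time': 0.0, 'q': array([ 6.86395378e+01,  5.01567549e+00,  1.00324530e+01,  9.50998943e+01,
       -1.94742103e-03,  8.99979249e+01]), 'qd': array([ 0.04128595,  0.02700375,  0.02512001,  0.05007493, -0.03169073,
       -0.03686491]), 'joint_efforts': array([ 6.99354077e-04, -5.20389247e+01,  4.64805365e+01,  1.63795991e-02,
        3.71464216e-05, -2.11090179e-05]), 'ee_pos': array([0.20025645, 0.51200846, 0.24152124]), 'tcp_rot': array([1.79998056e+02, 8.31168261e-02, 6.86416129e+01]), 'wrist_force': array([-0.65021606,  0.05950971,  0.17139687]), 'torque': array([0.00020034, 0.05177533, 0.00016377]), 'opening': 0.0851423562939579}
side [[604.08956784   0.         315.08634106]
 [  0.         604.08956784 246.70522388]
 [  0.           0.           1.        ]] -0.17654463332871995 [0.4953387  0.80320923 1.05778885] [-138.09259428   -1.00634321 -174.77179188]
handle [{'point': [0.4567, -0.4272, 0.0101], 'confidence': 0.61}, {'point': [0.6614, -0.0235, 0.1585], 'confidence': 0.53}]
crank_grip [{'point': [0.6633, -0.0231, 0.1618], 'confidence': 0.76}]
stand [{'point': [0.5811, 0.084, 0.1464], 'confidence': 0.62}]
flywheel [{'point': [0.5881, 0.0769, 0.2048], 'confidence': 0.58}]
top [[601.45019449   0.         321.76004477]
 [  0.         601.45019449 242.17123843]
 [  0.           0.           1.        ]] -0.08390445243664697 [ 0.30469912 -0.02196221  1.69511787] [-171.44543442   -0.23006818  -89.03951177]
handle [{'point': [0.6594, -0.0241, 0.1652], 'confidence': 0.6}]
crank_grip [{'point': [0.6608, -0.0269, 0.1632], 'confidence': 0.48}]
stand [{'point': [0.5774, 0.0533, 0.1633], 'confidence': 0.96}]
flywheel [{'point': [0.5855, 0.0492, 0.2156], 'confidence': 0.71}]
```

View pics/side0.png

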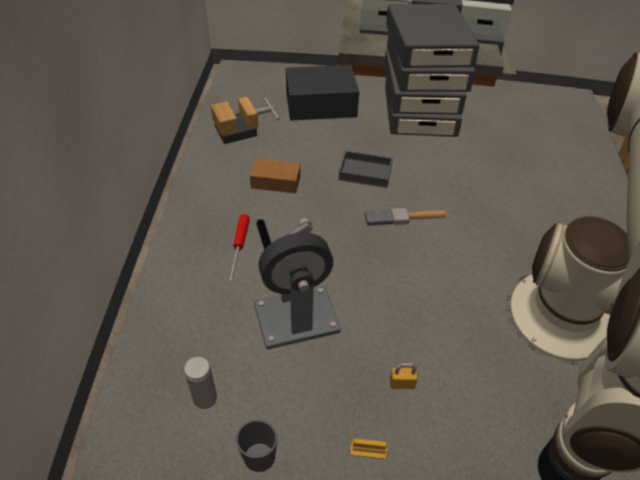

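View pics/top0.png

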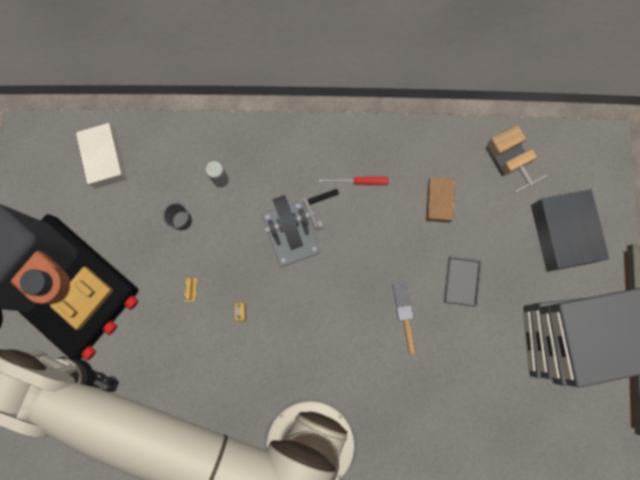

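```bash
python3 - <<'E'
import cv2
a=cv2.imread("pics/top0.png")[160:290,230:400]; b=cv2.imread("pics/side0.png")[200:360,220:350]
cv2.imwrite("pics/topz.png",cv2.resize(a,None,fx=4.5,fy=4.5,interpolation=cv2.INTER_CUBIC))
cv2.imwrite("pics/sidez.png",cv2.resize(b,None,fx=3.7,fy=3.7,interpolation=cv2.INTER_CUBIC))
E
```

```text
(no output)
```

View pics/topz.png

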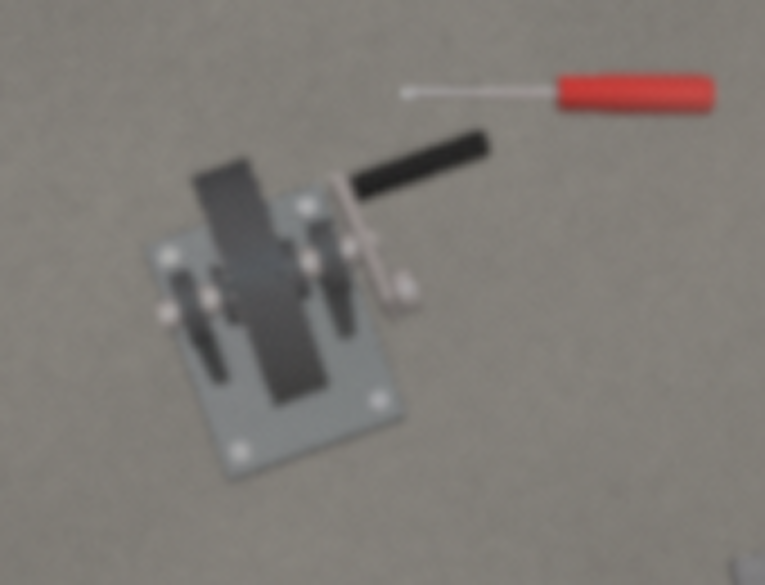

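View pics/sidez.png

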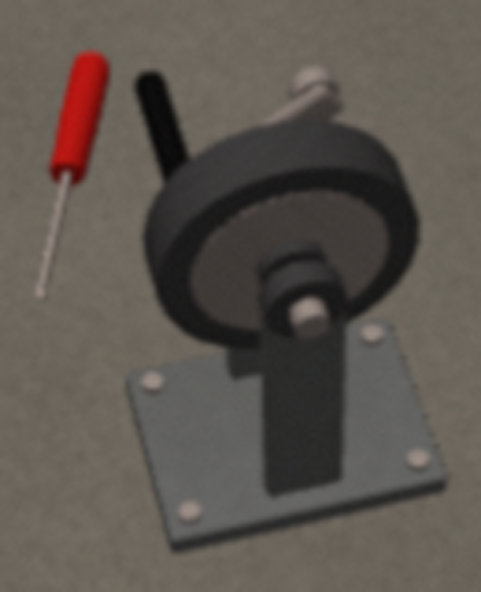

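```bash
cat > h.py <<'E'
import numpy as np
from scipy.spatial.transform import Rotation as R
from scipy.optimize import least_squares
CAM={"side":(604.0896,315.086,246.705,-0.176545,[0.4953387,0.80320923,1.05778885],[-138.09259428,-1.00634321,-174.77179188]),
"top":(601.4502,321.76,242.171,-0.083904,[0.30469912,-0.02196221,1.69511787],[-171.44543442,-0.23006818,-89.03951177])}
def proj(n,P):
    f,cx,cy,k,t,o=CAM[n]; p=(np.asarray(P)-t)@R.from_euler("xyz",o,degrees=True).as_matrix()
    s=p[:,:2]/p[:,2:]; s=s*(1+k*(s**2).sum(1,keepdims=True)); return s*f+[cx,cy]
def s2w(p,pose): # stand to world
    x,y,w=pose; return np.asarray(p)@R.from_euler("z",w).as_matrix().T+[x,y,0]
E
python3 - <<'E'
from h import *
C=np.array([[-80,60,16],[-80,-60,16],[80,60,16],[80,-60,16]])/1e3
T=np.array([[232,476],[404,413],[147,245],[330,183]])/4.5+[230,160]
S=np.array([[444,479],[388,322],[173,540],[128,374]])/3.7+[220,200]
Ht=np.array([[356,187],[488,142]])/4.5+[230,160]   # end edges centre
def hand(th): return np.array([[.045*np.sin(th),-.069,.18+.045*np.cos(th)],[.045*np.sin(th),-.153,.18+.045*np.cos(th)]])
Hs=np.array([[149,74]])/3.7+[220,200]
ax=np.array([[0,.0,.18]])
def res(v,full=False):
    a=proj("top",s2w(C,v[:3]))-T; b=proj("side",s2w(C,v[:3]))-S
    h=proj("top",s2w(hand(v[3]),v[:3]))-Ht; g=proj("side",s2w(hand(v[3])[1:],v[:3]))-Hs
    if full: print(a,b,h,g,sep="\n")
    return np.concatenate([a.ravel(),b.ravel(),h.ravel(),g.ravel()])
r=least_squares(res,[.58,.06,.3,1.5]); res(r.x,True); print(r.x,np.degrees(r.x[2:]),r.cost)
print(s2w([[.045*np.sin(r.x[3]),-.123,.18+.045*np.cos(r.x[3])],[0,-.123,.18]],r.x[:3]))
E
```

```text
[[-1.77548315  0.45644504]
 [ 0.29017152  0.29537936]
 [-1.14584085 -0.94257019]
 [-2.00698469 -0.9654112 ]]
[[ 1.4881279  -0.70039959]
 [ 0.75250154 -2.20662002]
 [-0.73344734 -0.76138662]
 [-0.4977986  -1.70750272]]
[[-0.87379012 -0.05390262]
 [ 0.01617017 -0.51366141]]
[[0.60474365 0.20107204]]
[0.58297203 0.06405778 0.35813895 2.1198172 ] [ 20.51985027 121.45657889] 12.275867220400865
[[ 0.66203846 -0.03768224  0.15651665]
 [ 0.62608745 -0.05113797  0.18      ]]
```

Request:
{"op": "play_rows", "data": {
  "rows": [
    [0,[0,0,-2],[0,0,8]],
    [0,[0,0,-2],[0,0,8]],
    [0,[0,0,-2],[0,0,8]],
    [0,[0,0,-2],[0,0,8]],
    [0,[0,0,-2],[0,0,8]],
    [0,[0,0,-2],[0,0,8]]
  ]
}}

```text
time: 1.1
ee_pos: [0.1999, 0.5113, 0.3634]
tcp_rot: [179.8, 0.2, 18.9]
wrist_force: [-0.1, -0.1, 0.2]
opening: 0.0855
```

Request:
{"op": "play_rows", "data": {
  "rows": [
    [0,[1.5,4.5,0],[0,0,-0.8]],
    [0,[1.5,4.5,0],[0,0,-0.8]],
    [0,[1.5,4.5,0],[0,0,0]],
    [0,[1.5,4.5,0],[0,0,0]],
    [0,[1.5,4.5,0],[0,0,0]],
    [0,[1.5,4.5,0],[0,0,0]],
    [0,[1.5,4.5,0],[0,0,0]],
    [0,[1.5,4.5,0],[0,0,0]],
    [0,[1.5,4.5,0],[0,0,0]],
    [0,[1.5,4.5,0],[0,0,0]]
  ]
}}

```text
time: 2.1
ee_pos: [0.5021, 0.1311, 0.3665]
tcp_rot: [179.9, -0.1, 20.7]
wrist_force: [0.8, 1.6, 1.6]
opening: 0.0853
```

```bash
cat >> h.py <<'E'
def delta(tx,ty,tz,yaw):
    from workcell import get_obs
    o=get_obs(); M=R.from_euler("xyz",o["tcp_rot"],degrees=True); 
    print("pos",o["ee_pos"].round(4),o["tcp_rot"].round(2),"t",round(o["time"],2))
    print("shift cm",(M.inv().apply(np.array([tx,ty,tz])-o["ee_pos"])*100).round(2),"turn",(M.inv()*R.from_euler("xyz",[180,0,yaw],degrees=True)).as_rotvec(degrees=True).round(2))
E
python3 -c "
from h import *
delta(.662,-.038,.30,20.5)"
```

```text
pos [0.5021 0.1311 0.3665] [ 1.7995e+02 -1.3000e-01  2.0660e+01] t 2.1
shift cm [ 8.98 21.46  6.69] turn [ 0.05 -0.13  0.16]
```

Request:
{"op": "play_rows", "data": {
  "rows": [
    [0,[1.8,4.3,0],[0,0,0]],
    [0,[1.8,4.3,0],[0,0,0]],
    [0,[1.8,4.3,0],[0,0,0]],
    [0,[1.8,4.3,0.5],[0,0,0]],
    [0,[1.8,4.3,2],[0,0,0]],
    [0,[0,0,2],[0,0,0]],
    [0,[0,0,2],[0,0,0]]
  ]
}}

```text
time: 2.8
ee_pos: [0.6712, -0.0522, 0.2981]
tcp_rot: [179.9, -0.2, 20.2]
wrist_force: [-0.3, -0.2, -0.1]
opening: 0.0853
```

```bash
python3 - <<'E'
from h import *
delta(.662,-.038,.27,20.5)
from workcell import camera,spotter
import cv2
for n in ["wrist","side","top"]:
    c=camera(n); cv2.imwrite(f"pics/{n}1.png",c["img"][:,:,::-1]); print(n,c["xyz"],c["orientation"])
    if n=="wrist": print(c["intrinsics"],c["k1"])
    print(spotter.spot_in(c,"crank_grip")[:2])
E
```

```text
pos [ 0.6712 -0.0522  0.2981] [179.92  -0.21  20.24] t 2.8
shift cm [-0.38 -1.66  2.81] turn [ 0.08 -0.21 -0.26]
wrist [0.64463163 0.01773709 0.43010304] [162.6963094   -0.1721597   20.17675332]
[[344.83959245   0.         320.06213042]
 [  0.         344.83959245 243.81316618]
 [  0.           0.           1.        ]] -0.06481123479611553
[{'point': [0.6621, -0.02, 0.1654], 'confidence': 0.61}]
side [0.4953387  0.80320923 1.05778885] [-138.09259428   -1.00634321 -174.77179188]
[{'point': [0.6626, -0.0232, 0.1608], 'confidence': 0.77}]
top [ 0.30469912 -0.02196221  1.69511787] [-171.44543442   -0.23006818  -89.03951177]
[{'point': [0.7398, -0.1743, 0.0259], 'confidence': 0.16}]
```

View pics/wrist1.png

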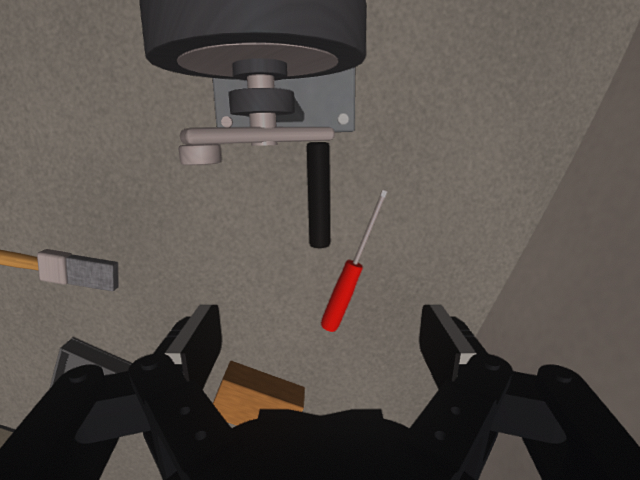

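View pics/side1.png

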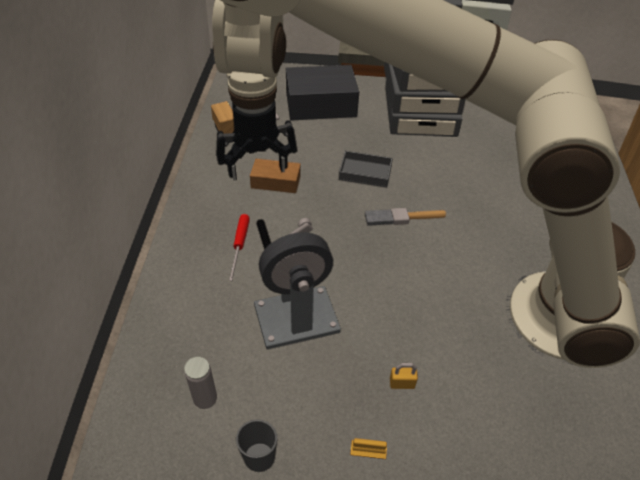

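```bash
python3 - <<'E'
from h import *
CAM["wrist"]=(344.84,320.06,243.81,-.0648,[0.64463163,0.01773709,0.43010304],[162.6963094,-0.1721597,20.17675332])
C=np.array([[-80,60,16],[-80,-60,16],[80,60,16],[80,-60,16]])/1e3
T=np.array([[232,476],[404,413],[147,245],[330,183]])/4.5+[230,160]
S=np.array([[444,479],[388,322],[173,540],[128,374]])/3.7+[220,200]
Ht=np.array([[356,187],[488,142]])/4.5+[230,160]
def hand(th): return np.array([[.045*np.sin(th),-.069,.18+.045*np.cos(th)],[.045*np.sin(th),-.153,.18+.045*np.cos(th)]])
Hs=np.array([[149,74]])/3.7+[220,200]
W=np.array([[318,143],[319.5,245]]); 
W2=np.array([[355,131],[330,135],[181,135]]) # plate corner +80,-60 ; 
def f(use):
  def res(v):
    a=proj("top",s2w(C,v[:3]))-T; b=proj("side",s2w(C,v[:3]))-S
    h=proj("top",s2w(hand(v[3]),v[:3]))-Ht; g=proj("side",s2w(hand(v[3])[1:],v[:3]))-Hs
    w=proj("wrist",s2w(hand(v[3]),v[:3]))-W; c=proj("wrist",s2w(C[3:],v[:3]))-W2[:1]
    th=v[3]; tip=np.array([[-.045*np.sin(th),-.063,.18-.045*np.cos(th)]])
    return [x for x in (a,b,h,g,w,c)]
  def cat(v):
    r=res(v); return np.concatenate([x.ravel()*u for x,u in zip(r,use)])
  s=least_squares(cat,[.58,.06,.35,2.]); v=s.x
  print(use,v[:2].round(4),np.degrees(v[2:]).round(1)); print([x.round(1).tolist() for x in res(v)])
  print(s2w([[.045*np.sin(v[3]),-.123,.18+.045*np.cos(v[3])],[0,-.123,.18]],v[:3]).round(4))
f([1]*6); f([0,0,0,0,1,1]); f([0,1,0,1,0,0]); f([1,0,1,0,0,0])
E
```

```text
[1, 1, 1, 1, 1, 1] [0.584  0.0646] [ 21.1 121.9]
[[[-1.6, 0.2], [0.3, -0.4], [-1.5, -1.0], [-2.5, -1.4]], [[1.1, -0.9], [-0.1, -2.3], [-0.9, -0.3], [-1.2, -1.2]], [[-1.3, -0.6], [-0.5, -1.3]], [[-0.5, 0.7]], [[-0.9, -1.2], [-0.6, 1.3]], [[-1.1, 0.6]]]
[[ 0.6639 -0.0364  0.1562]
 [ 0.6282 -0.0502  0.18  ]]
[0, 0, 0, 0, 1, 1] [0.5855 0.0647] [ 21.4 125.3]
[[[-1.5, -0.3], [0.4, -1.0], [-1.6, -1.4], [-2.7, -2.0]], [[0.5, -1.1], [-0.9, -2.4], [-1.4, -0.2], [-2.0, -1.0]], [[-1.2, -0.5], [-0.5, -1.4]], [[-0.8, 1.4]], [[-0.5, -1.0], [0.3, 0.7]], [[0.4, 0.6]]]
[[ 0.6645 -0.0364  0.154 ]
 [ 0.6303 -0.0498  0.18  ]]
[0, 1, 0, 1, 0, 0] [0.583  0.0671] [ 20.4 117. ]
[[[-2.9, 0.4], [-0.8, 0.3], [-2.2, -1.0], [-3.0, -1.0]], [[1.4, 0.6], [0.7, -1.1], [-1.0, 0.5], [-0.7, -0.6]], [[-2.2, -0.9], [-1.3, -1.3]], [[-0.4, 0.3]], [[0.4, -4.3], [-0.6, -0.1]], [[-1.7, -1.1]]]
[[ 0.6634 -0.0342  0.1595]
 [ 0.6259 -0.0481  0.18  ]]
[1, 0, 1, 0, 0, 0] [0.5821 0.0615] [ 20.6 120.7]
[[[-0.9, 0.8], [1.2, 0.6], [-0.3, -0.6], [-1.1, -0.6]], [[2.0, -1.7], [1.2, -3.1], [-0.1, -1.8], [0.1, -2.6]], [[0.0, 0.1], [0.9, -0.3]], [[1.0, -0.8]], [[-4.9, 2.3], [-5.1, 4.6]], [[-4.1, 3.3]]]
[[ 0.6615 -0.0401  0.157 ]
 [ 0.6253 -0.0537  0.18  ]]
```

```bash
python3 -c "
from h import *
delta(.664,-.038,.149,20.8)"
```

```text
pos [ 0.6698 -0.0503  0.3024] [179.83  -0.4   20.38] t 3.1
shift cm [-0.22 -1.4  15.34] turn [ 0.17 -0.39 -0.42]
```

Request:
{"op": "play_rows", "data": {
  "rows": [
    [0,[0,-0.5,2],[0,0,0]],
    [0,[0,-0.5,2.5],[0,0,0]],
    [0,[-0.1,-0.3,2.5],[0,0,0]],
    [0,[0,0,2.5],[0,0,0]],
    [0,[0,0,2],[0,0,0]],
    [0,[0,0,1.5],[0,0,0]],
    [0,[0,0,0],[0,0,0]]
  ]
}}

```text
time: 3.8
ee_pos: [0.6687, -0.0345, 0.1849]
tcp_rot: [179.3, -1.6, 20.7]
wrist_force: [-0.8, -0.3, -0.3]
opening: 0.0855
```

```bash
python3 -c "
from h import *
delta(.664,-.038,.149,20.8)"
```

```text
pos [ 0.6687 -0.0345  0.1849] [179.29  -1.64  20.69] t 3.8
shift cm [-0.66  0.12  3.57] turn [ 0.71 -1.64 -0.12]
```

Request:
{"op": "play_rows", "data": {
  "rows": [
    [0,[-0.3,0,1.5],[0.4,-0.8,0]],
    [0,[-0.3,0,1.5],[0.3,-0.8,0]],
    [0,[0,0,0.6],[0,0,0]],
    [0,[0,0,0],[0,0,0]]
  ]
}}

```text
time: 4.2
ee_pos: [0.6648, -0.0363, 0.151]
tcp_rot: [179.9, -0.2, 20.7]
wrist_force: [-0.7, -0.2, 0.8]
opening: 0.0856
```

```bash
python3 - <<'E'
from h import *
delta(.664,-.038,.149,20.8)
from workcell import camera
import cv2
c=camera("wrist"); cv2.imwrite(f"pics/wrist2.png",c["img"][:,:,::-1])
E
```

```text
pos [ 0.6648 -0.0363  0.151 ] [179.91  -0.23  20.73] t 4.2
shift cm [-0.14  0.13  0.2 ] turn [ 0.09 -0.23 -0.07]
```

View pics/wrist2.png

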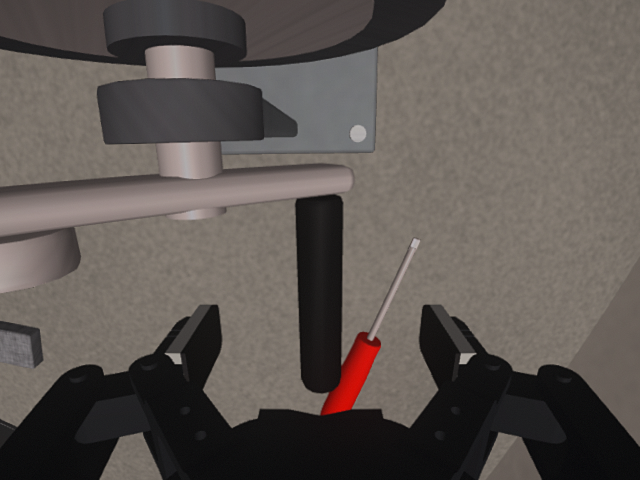

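Request:
{"op": "play_rows", "data": {
  "rows": [
    [0.5,[0,0,0.1],[0,0,0]],
    [1,[0,0,0],[0,0,0]],
    [1,[0,0,0],[0,0,0]],
    [1,[0,0,0],[0,0,0]],
    [1,[0,0,0],[0,0,0]],
    [1,[0,0,0],[0,0,0]],
    [1,[0,0,0],[0,0,0]]
  ],
  "newtons": 60
}}

```text
time: 4.95
ee_pos: [0.665, -0.0367, 0.1523]
tcp_rot: [179.8, -0.3, 20.7]
wrist_force: [-0.4, 0.8, -0.4]
opening: 0.0162
```

```bash
python3 - <<'E'
from h import *
delta(.664,-.038,.149,20.8)
from workcell import camera
import cv2
c=camera("wrist"); cv2.imwrite(f"pics/wrist3.png",c["img"][:,:,::-1])
E
```

```text
pos [ 0.665  -0.0367  0.1523] [179.84  -0.32  20.72] t 4.95
shift cm [-0.14  0.09  0.33] turn [ 0.16 -0.32 -0.08]
```

View pics/wrist3.png

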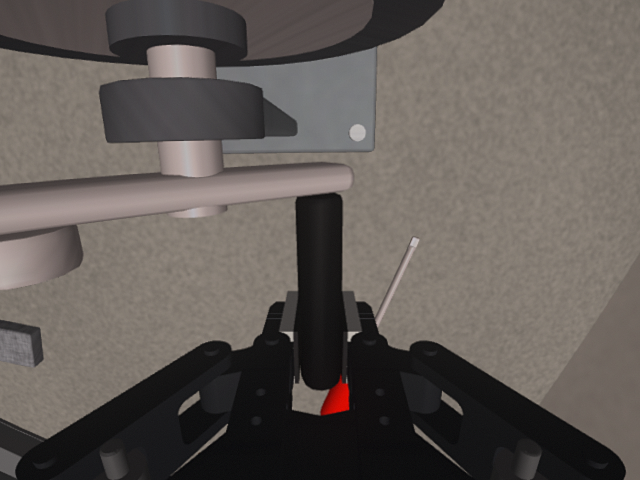

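```bash
cat > st.py <<'E'
import sys,json,os
from h import *
from workcell import get_obs
YAW=20.7; xs=np.array([np.cos(np.radians(YAW)),np.sin(np.radians(YAW)),0]); ys=np.array([-xs[1],xs[0],0])
C=np.array([.627,-.050]); U0,V0,Z0=xs[:2]@C, ys[:2]@C, .172
if os.path.exists("cen.json"): U0,V0,Z0=json.load(open("cen.json"))
def state(log=True):
    o=get_obs(); p=o["ee_pos"]; u=p@xs-U0; z=p[2]-Z0; th=np.degrees(np.arctan2(u,z))
    F=o["wrist_force"]; t=np.radians(th); ft=F@(xs*np.cos(t)+np.array([0,0,-np.sin(t)])); fr=F@(xs*np.sin(t)+np.array([0,0,np.cos(t)]))
    d=dict(t=float(o["time"]),u=float(p@xs),v=float(p@ys),z=float(p[2]),th=float(th),r=float(np.hypot(u,z)),F=F.tolist(),ft=float(ft),fr=float(fr),fy=float(F@ys),dir=float(sys.argv[1]) if len(sys.argv)>1 else 0,qd=float(abs(o["qd"]).max()))
    if log: open("log.jsonl","a").write(json.dumps(d)+"\n")
    M=R.from_euler("xyz",o["tcp_rot"],degrees=True)
    tn=(M.inv()*R.from_euler("xyz",[180,0,YAW],degrees=True)).as_rotvec(degrees=True)
    print("t %.2f th %.1f r %.1fmm dv %.1fmm ft %.2f fr %.2f fy %.2f op %.4f turn %s"%(d["t"],th,d["r"]*1e3,(d["v"]-V0)*1e3,ft,fr,d["fy"],o["opening"],tn.round(1)))
    return th,p,d
if __name__=="__main__":
    th,p,d=state()
    dirn=float(sys.argv[1]) if len(sys.argv)>1 else 1; step=float(sys.argv[2]) if len(sys.argv)>2 else 10; n=int(sys.argv[3]) if len(sys.argv)>3 else 4
    cu,cz=p@xs,p[2]
    out=[]
    for i in range(1,n+1):
        a=np.radians(th+dirn*step*i); nu,nz=U0+.045*np.sin(a),Z0+.045*np.cos(a)
        out.append([round((nu-cu)*100,2),round(-(nz-cz)*100,2)]); cu,cz=nu,nz
    print("next x,z cm",out)
E
python3 st.py 1 10 4
```

```text
t 5.00 th 116.2 r 44.8mm dv -1.0mm ft 0.37 fr 0.20 fy 0.05 op 0.0163 turn [ 0.2 -0.3  0. ]
next x,z cm [[np.float64(-0.39), np.float64(0.68)], [np.float64(-0.52), np.float64(0.59)], [np.float64(-0.61), np.float64(0.49)], [np.float64(-0.69), np.float64(0.38)]]
```

Request:
{"op": "play_rows", "data": {
  "rows": [
    [1,[-0.39,0,0.68],[0.2,-0.3,0]],
    [1,[-0.52,0,0.59],[0,0,0]],
    [1,[-0.61,0,0.49],[0,0,0]]
  ]
}}

```text
time: 5.3
ee_pos: [0.6508, -0.0422, 0.1379]
tcp_rot: [179.9, -0.2, 20.7]
wrist_force: [-3.3, -0.1, 8.9]
opening: 0.0159
```

```bash
python3 st.py 1 10 4
```

```text
t 5.30 th 143.8 r 42.3mm dv -1.1mm ft -2.76 fr -9.02 fy 1.01 op 0.0159 turn [ 0.1 -0.2  0. ]
next x,z cm [[np.float64(-0.51), np.float64(0.63)], [np.float64(-0.73), np.float64(0.28)], [np.float64(-0.77), np.float64(0.15)], [np.float64(-0.78), np.float64(0.02)]]
```

Request:
{"op": "play_rows", "data": {
  "rows": [
    [1,[-0.62,0,0.38],[0.1,-0.2,0]],
    [1,[-0.73,0,0.28],[0,0,0]],
    [1,[-0.77,0,0.15],[0,0,0]]
  ]
}}

```text
time: 5.6
ee_pos: [0.6315, -0.0497, 0.1322]
tcp_rot: [180.0, -0.3, 20.8]
wrist_force: [1.0, 1.6, 7.3]
opening: 0.0161
```

```bash
python3 st.py 1 10 4
```

```text
t 5.60 th 173.8 r 40.1mm dv -1.3mm ft -2.23 fr -7.12 fy 1.13 op 0.0161 turn [ 0.  -0.3  0.1]
next x,z cm [[np.float64(-0.73), np.float64(0.51)], [np.float64(-0.78), np.float64(-0.12)], [np.float64(-0.74), np.float64(-0.25)], [np.float64(-0.69), np.float64(-0.38)]]
```

```bash
cat > fit.py <<'E'
from h import *
import json
L=[json.loads(l) for l in open("log.jsonl")]
u=np.array([l["u"] for l in L]);z=np.array([l["z"] for l in L]);v=np.mean([l["v"] for l in L])
fr=np.array([l["fr"] for l in L])
w=1
s=least_squares(lambda c:np.hypot(u-c[0],z-c[1])-.045,[u.mean(),.177]); 
print(s.x,(s.fun*1e3).round(2)); json.dump([s.x[0],v,s.x[1]],open("cen.json","w"))
E
python3 fit.py; python3 st.py 1 10 4
```

```text
[0.57164164 0.17710783] [-0.04  0.06 -0.04]
t 5.60 th 178.0 r 45.0mm dv -0.2mm ft -1.70 fr -7.26 fy 1.13 op 0.0161 turn [ 0.  -0.3  0.1]
next x,z cm [[np.float64(-0.78), np.float64(-0.04)], [np.float64(-0.76), np.float64(-0.18)], [np.float64(-0.72), np.float64(-0.31)], [np.float64(-0.66), np.float64(-0.43)]]
```

Request:
{"op": "play_rows", "data": {
  "rows": [
    [1,[-0.78,0,-0.04],[0,-0.3,0.1]],
    [1,[-0.76,0,-0.18],[0,0,0]],
    [1,[-0.72,0,-0.31],[0,0,0]]
  ]
}}

```text
time: 5.9
ee_pos: [0.6099, -0.0582, 0.1378]
tcp_rot: [179.9, -0.1, 20.7]
wrist_force: [4.8, 0.3, 2.8]
opening: 0.0158
```

```bash
python3 st.py 1 10 4
```

```text
t 5.90 th -151.1 r 44.9mm dv -0.5mm ft -2.71 fr -4.67 fy -1.40 op 0.0158 turn [ 0.1 -0.1 -0. ]
next x,z cm [[np.float64(-0.66), np.float64(-0.43)], [np.float64(-0.57), np.float64(-0.54)], [np.float64(-0.46), np.float64(-0.63)], [np.float64(-0.34), np.float64(-0.7)]]
```

Request:
{"op": "play_rows", "data": {
  "rows": [
    [1,[-0.66,0,-0.43],[0,0,0]],
    [1,[-0.57,0,-0.54],[0,0,0]],
    [1,[-0.46,0,-0.63],[0,0,0]]
  ]
}}

```text
time: 6.2
ee_pos: [0.5936, -0.0645, 0.1549]
tcp_rot: [179.9, -0.2, 20.7]
wrist_force: [8.1, 1.7, -1.2]
opening: 0.0161
```

```bash
python3 st.py 1 10 4
```

```text
t 6.20 th -119.6 r 45.0mm dv -0.6mm ft -5.07 fr -6.52 fy -1.22 op 0.0161 turn [ 0.1 -0.2 -0. ]
next x,z cm [[np.float64(-0.33), np.float64(-0.71)], [np.float64(-0.2), np.float64(-0.76)], [np.float64(-0.06), np.float64(-0.78)], [np.float64(0.07), np.float64(-0.78)]]
```

Request:
{"op": "play_rows", "data": {
  "rows": [
    [1,[-0.33,0,-0.71],[0,-0.2,0]],
    [1,[-0.2,0,-0.76],[0,0,0]],
    [1,[-0.06,0,-0.78],[0,0,0]]
  ]
}}

```text
time: 6.5
ee_pos: [0.588, -0.0666, 0.1775]
tcp_rot: [179.9, -0.1, 20.7]
wrist_force: [9.2, 1.5, -7.8]
opening: 0.0159
```

```bash
python3 st.py 1 10 4
```

```text
t 6.50 th -89.5 r 45.1mm dv -0.7mm ft -7.70 fr -9.24 fy -1.81 op 0.0159 turn [ 0.1 -0.1 -0. ]
next x,z cm [[np.float64(0.09), np.float64(-0.78)], [np.float64(0.21), np.float64(-0.76)], [np.float64(0.34), np.float64(-0.71)], [np.float64(0.46), np.float64(-0.64)]]
```

Request:
{"op": "play_rows", "data": {
  "rows": [
    [1,[0.09,0,-0.78],[0,0,0]],
    [1,[0.21,0,-0.76],[0,0,0]],
    [1,[0.34,0,-0.71],[0,0,0]]
  ]
}}

```text
time: 6.8
ee_pos: [0.5924, -0.0649, 0.1972]
tcp_rot: [-179.9, 0.2, 20.7]
wrist_force: [2.3, -1.6, -12.5]
opening: 0.0159
```

```bash
python3 st.py 1 10 4
```

```text
t 6.80 th -63.6 r 45.2mm dv -0.6mm ft -10.49 fr -6.99 fy -2.30 op 0.0159 turn [-0.1  0.2 -0. ]
next x,z cm [[np.float64(0.42), np.float64(-0.66)], [np.float64(0.52), np.float64(-0.59)], [np.float64(0.61), np.float64(-0.49)], [np.float64(0.69), np.float64(-0.38)]]
```

Request:
{"op": "play_rows", "data": {
  "rows": [
    [1,[0.42,0,-0.66],[0,0.2,0]],
    [1,[0.52,0,-0.59],[0,0,0]],
    [1,[0.61,0,-0.49],[0,0,0]]
  ]
}}

```text
time: 7.1
ee_pos: [0.6036, -0.0605, 0.2122]
tcp_rot: [-179.8, 0.7, 20.6]
wrist_force: [-6.4, -3.7, -8.6]
opening: 0.0158
```

```bash
python3 st.py 1 10 4
```

```text
t 7.10 th -38.9 r 45.2mm dv -0.5mm ft -11.09 fr -2.13 fy -1.22 op 0.0158 turn [-0.2  0.7 -0.1]
next x,z cm [[np.float64(0.66), np.float64(-0.42)], [np.float64(0.72), np.float64(-0.32)], [np.float64(0.76), np.float64(-0.19)], [np.float64(0.78), np.float64(-0.05)]]
```

Request:
{"op": "play_rows", "data": {
  "rows": [
    [1,[0.66,0,-0.42],[0,0.7,0]],
    [1,[0.72,0,-0.32],[0,0,0]],
    [1,[0.76,0,-0.19],[0,0,0]]
  ]
}}

```text
time: 7.4
ee_pos: [0.6199, -0.0542, 0.221]
tcp_rot: [-179.7, 0.7, 20.5]
wrist_force: [-9.3, -3.8, -6.0]
opening: 0.0159
```

```bash
python3 st.py 1 10 4
```

```text
t 7.40 th -14.0 r 45.2mm dv -0.3mm ft -11.20 fr -3.34 fy -0.25 op 0.0159 turn [-0.3  0.7 -0.2]
next x,z cm [[np.float64(0.78), np.float64(-0.1)], [np.float64(0.78), np.float64(0.01)], [np.float64(0.77), np.float64(0.15)], [np.float64(0.73), np.float64(0.28)]]
```

Request:
{"op": "play_rows", "data": {
  "rows": [
    [1,[0.78,0,-0.1],[-0.2,0.7,-0.2]],
    [1,[0.78,0,0.01],[0,0,0]],
    [1,[0.77,0,0.15],[0,0,0]]
  ]
}}

```text
time: 7.7
ee_pos: [0.6374, -0.0474, 0.2216]
tcp_rot: [-179.9, 0.6, 20.6]
wrist_force: [-11.7, -4.3, -1.1]
opening: 0.016
```

```bash
python3 st.py 1 10 4
```

```text
t 7.70 th 10.0 r 45.2mm dv -0.1mm ft -12.05 fr -3.23 fy 0.13 op 0.0160 turn [-0.1  0.6 -0.1]
next x,z cm [[np.float64(0.75), np.float64(0.22)], [np.float64(0.71), np.float64(0.33)], [np.float64(0.64), np.float64(0.45)], [np.float64(0.55), np.float64(0.55)]]
```

Request:
{"op": "play_rows", "data": {
  "rows": [
    [1,[0.75,0,0.2],[-0.1,0.6,-0.1]],
    [1,[0.71,0,0.33],[0,0,0]],
    [1,[0.64,0,0.45],[0,0,0]]
  ]
}}

```text
time: 8.0
ee_pos: [0.6533, -0.0412, 0.2149]
tcp_rot: [-180.0, 0.5, 20.6]
wrist_force: [-9.2, -3.5, 3.0]
opening: 0.0158
```

```bash
python3 st.py 1 10 4
```

```text
t 8.00 th 33.4 r 45.2mm dv 0.1mm ft -9.84 fr -2.93 fy -0.06 op 0.0158 turn [-0.   0.5 -0.1]
next x,z cm [[np.float64(0.6), np.float64(0.51)], [np.float64(0.52), np.float64(0.59)], [np.float64(0.41), np.float64(0.67)], [np.float64(0.29), np.float64(0.73)]]
```

Request:
{"op": "play_rows", "data": {
  "rows": [
    [1,[0.6,0,0.5],[0,0.5,0]],
    [1,[0.52,0,0.59],[0,0,0]],
    [1,[0.41,0,0.67],[0,0,0]]
  ]
}}

```text
time: 8.3
ee_pos: [0.6651, -0.0366, 0.2021]
tcp_rot: [179.9, 0.2, 20.6]
wrist_force: [-7.1, -2.8, 4.9]
opening: 0.0162
```

```bash
python3 st.py 1 10 4
```

```text
t 8.30 th 56.4 r 45.2mm dv 0.2mm ft -8.28 fr -3.61 fy -0.13 op 0.0162 turn [ 0.1  0.2 -0.1]
next x,z cm [[np.float64(0.36), np.float64(0.7)], [np.float64(0.25), np.float64(0.74)], [np.float64(0.12), np.float64(0.78)], [np.float64(-0.02), np.float64(0.78)]]
```

Request:
{"op": "play_rows", "data": {
  "rows": [
    [1,[0.36,0,0.7],[0.1,0.2,0]],
    [1,[0.25,0,0.74],[0,0,0]],
    [1,[0.12,0,0.78],[0,0,0]]
  ]
}}

```text
time: 8.6
ee_pos: [0.6713, -0.0342, 0.1862]
tcp_rot: [179.9, -0.1, 20.6]
wrist_force: [-5.1, -1.7, 6.3]
opening: 0.016
```

```bash
python3 st.py 1 10 4
```

```text
t 8.60 th 78.4 r 45.1mm dv 0.3mm ft -7.29 fr -3.97 fy 0.20 op 0.0160 turn [ 0.1 -0.1 -0.1]
next x,z cm [[np.float64(0.08), np.float64(0.78)], [np.float64(-0.05), np.float64(0.78)], [np.float64(-0.18), np.float64(0.76)], [np.float64(-0.31), np.float64(0.72)]]
```

Request:
{"op": "play_rows", "data": {
  "rows": [
    [1,[0.08,0,0.78],[0.1,0,0]],
    [1,[-0.05,0,0.78],[0,0,0]],
    [1,[-0.18,0,0.76],[0,0,0]]
  ]
}}

```text
time: 8.9
ee_pos: [0.6715, -0.0341, 0.1701]
tcp_rot: [179.9, -0.6, 20.6]
wrist_force: [0.7, 0.9, 5.0]
opening: 0.0161
```

```bash
python3 st.py 1 10 4
```

```text
t 8.90 th 98.9 r 45.0mm dv 0.3mm ft -5.13 fr 0.15 fy 0.59 op 0.0161 turn [ 0.1 -0.6 -0.1]
next x,z cm [[np.float64(-0.19), np.float64(0.76)], [np.float64(-0.32), np.float64(0.72)], [np.float64(-0.44), np.float64(0.65)], [np.float64(-0.54), np.float64(0.57)]]
```

```bash
python3 - <<'E'
import json
from h import *
L=[json.loads(l) for l in open("log.jsonl")]
U0,V0,Z0=json.load(open("cen.json"))
th=np.array([np.arctan2(l["u"]-U0,l["z"]-Z0) for l in L]); 
F=np.array([l["F"] for l in L]); 
xs=np.array([np.cos(np.radians(20.7)),np.sin(np.radians(20.7)),0])
ft=(F@xs)*np.cos(th)-F[:,2]*np.sin(th)
k=np.arange(len(L))>0
A=np.c_[np.ones(k.sum()),np.cos(th[k]),np.sin(th[k])]
c,*_=np.linalg.lstsq(A,-ft[k],rcond=None); print(c,np.hypot(c[1],c[2]),np.degrees(np.arctan2(c[2],c[1])),(A@c+ft[k]).round(1))
E
python3 st.py -1 10 4
```

```text
[ 6.71230425  4.98596025 -1.00633773] 5.086503237356491 -11.41095138984054 [ 0.2 -0.  -0.   0.1  0.1  0.1 -0.7  0.1  0.6 -0.6  0.5  0.4 -0.6 -0.2]
t 8.90 th 98.9 r 45.0mm dv 0.3mm ft -5.13 fr 0.15 fy 0.59 op 0.0161 turn [ 0.1 -0.6 -0.1]
next x,z cm [[np.float64(0.05), np.float64(-0.78)], [np.float64(-0.08), np.float64(-0.78)], [np.float64(-0.22), np.float64(-0.75)], [np.float64(-0.34), np.float64(-0.7)]]
```

Request:
{"op": "play_rows", "data": {
  "rows": [
    [1,[0.05,0,-0.78],[0.1,-0.6,0]],
    [1,[-0.08,0,-0.78],[0,0,0]],
    [1,[-0.22,0,-0.75],[0,0,0]],
    [1,[-0.34,0,-0.7],[0,0,0]]
  ]
}}

```text
time: 9.3
ee_pos: [0.6662, -0.0361, 0.2004]
tcp_rot: [180.0, 0.1, 20.6]
wrist_force: [-2.7, -2.9, -8.1]
opening: 0.0162
```

```bash
python3 st.py -1 10 4
```

```text
t 9.30 th 59.0 r 45.2mm dv 0.3mm ft 5.13 fr -7.21 fy -1.72 op 0.0162 turn [ 0.   0.1 -0.1]
next x,z cm [[np.float64(-0.48), np.float64(-0.62)], [np.float64(-0.56), np.float64(-0.55)], [np.float64(-0.65), np.float64(-0.44)], [np.float64(-0.72), np.float64(-0.32)]]
```

Request:
{"op": "play_rows", "data": {
  "rows": [
    [1,[-0.48,0,-0.62],[0,0,0]],
    [1,[-0.56,0,-0.55],[0,0,0]],
    [1,[-0.65,0,-0.44],[0,0,0]]
  ]
}}

```text
time: 9.6
ee_pos: [0.6485, -0.043, 0.2179]
tcp_rot: [180.0, 0.2, 20.6]
wrist_force: [-2.4, -4.4, -12.6]
opening: 0.0155
```

```bash
python3 st.py -1 10 4
```

```text
t 9.60 th 25.9 r 45.4mm dv 0.1mm ft 2.07 fr -13.00 fy -3.24 op 0.0155 turn [ 0.   0.2 -0.1]
next x,z cm [[np.float64(-0.75), np.float64(-0.25)], [np.float64(-0.77), np.float64(-0.15)], [np.float64(-0.78), np.float64(-0.01)], [np.float64(-0.77), np.float64(0.12)]]
```

Request:
{"op": "play_rows", "data": {
  "rows": [
    [1,[-0.77,0,-0.18],[0,0.2,0]],
    [1,[-0.77,0,-0.1],[0,0,0]],
    [1,[-0.78,0,0.04],[0,0,0]]
  ]
}}

```text
time: 9.9
ee_pos: [0.6259, -0.0518, 0.2222]
tcp_rot: [179.9, -0.3, 20.6]
wrist_force: [4.0, -2.1, -9.4]
opening: 0.0162
```

```bash
python3 st.py -1 10 4
```

```text
t 9.90 th -5.6 r 45.3mm dv -0.2mm ft 2.12 fr -9.63 fy -3.38 op 0.0162 turn [ 0.1 -0.3 -0.1]
next x,z cm [[np.float64(-0.77), np.float64(0.18)], [np.float64(-0.73), np.float64(0.28)], [np.float64(-0.68), np.float64(0.4)], [np.float64(-0.6), np.float64(0.51)]]
```

Request:
{"op": "play_rows", "data": {
  "rows": [
    [1,[-0.77,0,0.18],[0.1,-0.3,0]],
    [1,[-0.73,0,0.3],[0,0,0]],
    [1,[-0.68,0,0.4],[0,0,0]]
  ]
}}

```text
time: 10.2
ee_pos: [0.6052, -0.0599, 0.2138]
tcp_rot: [179.9, -0.3, 20.6]
wrist_force: [10.8, 0.5, -9.5]
opening: 0.016
```

```bash
python3 st.py -1 10 4
```

```text
t 10.20 th -36.1 r 45.3mm dv -0.4mm ft 2.71 fr -13.75 fy -3.32 op 0.0160 turn [ 0.1 -0.3 -0.1]
next x,z cm [[np.float64(-0.57), np.float64(0.54)], [np.float64(-0.49), np.float64(0.61)], [np.float64(-0.38), np.float64(0.69)], [np.float64(-0.25), np.float64(0.74)]]
```

Request:
{"op": "play_rows", "data": {
  "rows": [
    [1,[-0.53,0,0.58],[0.1,-0.3,0]],
    [1,[-0.47,0,0.62],[0,0,0]],
    [1,[-0.36,0,0.69],[0,0,0]]
  ]
}}

```text
time: 10.5
ee_pos: [0.5924, -0.0649, 0.197]
tcp_rot: [179.9, -0.3, 20.6]
wrist_force: [4.7, -0.8, 1.6]
opening: 0.0164
```

```bash
python3 st.py -1 10 4
```

```text
t 10.50 th -63.9 r 45.1mm dv -0.6mm ft 3.26 fr -3.00 fy -2.46 op 0.0164 turn [ 0.1 -0.3 -0.1]
next x,z cm [[np.float64(-0.28), np.float64(0.73)], [np.float64(-0.15), np.float64(0.77)], [np.float64(-0.02), np.float64(0.78)], [np.float64(0.12), np.float64(0.78)]]
```

Request:
{"op": "play_rows", "data": {
  "rows": [
    [1,[-0.28,0,0.73],[0.1,-0.3,0]],
    [1,[-0.15,0,0.77],[0,0,0]],
    [1,[-0.02,0,0.78],[0,0,0]]
  ]
}}

```text
time: 10.8
ee_pos: [0.5882, -0.0666, 0.1747]
tcp_rot: [180.0, -0.2, 20.6]
wrist_force: [3.0, -0.1, 6.2]
opening: 0.0157
```

```bash
python3 st.py -1 10 4
```

```text
t 10.80 th -93.0 r 45.0mm dv -0.7mm ft 6.08 fr -3.10 fy -1.12 op 0.0157 turn [ 0.  -0.2 -0.1]
next x,z cm [[np.float64(0.11), np.float64(0.78)], [np.float64(0.24), np.float64(0.75)], [np.float64(0.37), np.float64(0.69)], [np.float64(0.48), np.float64(0.62)]]
```

Request:
{"op": "play_rows", "data": {
  "rows": [
    [1,[0.11,0,0.78],[0,-0.2,0]],
    [1,[0.24,0,0.75],[0,0,0]],
    [1,[0.37,0,0.69],[0,0,0]],
    [1,[0.48,0,0.62],[0,0,0]]
  ]
}}

```text
time: 11.2
ee_pos: [0.5991, -0.0623, 0.1469]
tcp_rot: [179.9, -0.1, 20.6]
wrist_force: [-0.4, -1.5, 11.2]
opening: 0.0159
```

```bash
python3 st.py -1 10 4
```

```text
t 11.20 th -132.2 r 45.0mm dv -0.5mm ft 8.85 fr -6.84 fy -1.26 op 0.0159 turn [ 0.1 -0.1 -0.1]
next x,z cm [[np.float64(0.57), np.float64(0.53)], [np.float64(0.66), np.float64(0.42)], [np.float64(0.72), np.float64(0.3)], [np.float64(0.77), np.float64(0.17)]]
```

Request:
{"op": "play_rows", "data": {
  "rows": [
    [1,[0.57,0,0.53],[0,0,0]],
    [1,[0.66,0,0.42],[0,0,0]],
    [1,[0.72,0,0.3],[0,0,0]],
    [1,[0.77,0,0.17],[0,0,0]]
  ]
}}

```text
time: 11.6
ee_pos: [0.6208, -0.0539, 0.1332]
tcp_rot: [179.9, 0.3, 20.5]
wrist_force: [-9.0, -5.1, 10.5]
opening: 0.0157
```

```bash
python3 st.py -1 10 4
```

```text
t 11.60 th -167.2 r 45.0mm dv -0.3mm ft 12.24 fr -7.94 fy -1.58 op 0.0157 turn [ 0.1  0.3 -0.2]
next x,z cm [[np.float64(0.78), np.float64(0.11)], [np.float64(0.78), np.float64(-0.03)], [np.float64(0.77), np.float64(-0.17)], [np.float64(0.73), np.float64(-0.3)]]
```

Request:
{"op": "play_rows", "data": {
  "rows": [
    [1,[0.78,0,0.1],[0.1,0.3,-0.1]],
    [1,[0.78,0,-0.03],[0,0,0]],
    [1,[0.77,0,-0.17],[0,0,0]],
    [1,[0.73,0,-0.3],[0,0,0]]
  ]
}}

```text
time: 12.0
ee_pos: [0.6405, -0.0461, 0.1337]
tcp_rot: [-180.0, 1.4, 20.5]
wrist_force: [-10.5, -7.7, -2.6]
opening: 0.0157
```

```bash
python3 st.py -1 10 4
```

```text
t 12.00 th 165.5 r 44.9mm dv -0.0mm ft 12.79 fr -0.66 fy -3.51 op 0.0157 turn [-0.   1.4 -0.2]
next x,z cm [[np.float64(0.74), np.float64(-0.25)], [np.float64(0.68), np.float64(-0.39)], [np.float64(0.61), np.float64(-0.5)], [np.float64(0.51), np.float64(-0.6)]]
```

Request:
{"op": "play_rows", "data": {
  "rows": [
    [1,[0.74,0,-0.25],[0,1.4,-0.2]],
    [1,[0.68,0,-0.39],[0,0.3,0]],
    [1,[0.61,0,-0.5],[0,0,0]],
    [1,[0.51,0,-0.6],[0,0,0]]
  ]
}}

```text
time: 12.4
ee_pos: [0.6535, -0.0411, 0.1402]
tcp_rot: [-179.7, 1.5, 20.5]
wrist_force: [-0.6, -5.9, -18.6]
opening: 0.0158
```

```bash
python3 st.py -1 10 4
```

```text
t 12.40 th 145.7 r 44.6mm dv 0.1mm ft 12.63 fr 13.93 fy -5.29 op 0.0158 turn [-0.3  1.5 -0.2]
next x,z cm [[np.float64(0.63), np.float64(-0.47)], [np.float64(0.51), np.float64(-0.59)], [np.float64(0.4), np.float64(-0.67)], [np.float64(0.28), np.float64(-0.73)]]
```

Request:
{"op": "play_rows", "data": {
  "rows": [
    [1,[0.68,0,-0.44],[0,1.4,-0.2]],
    [1,[0.53,0,-0.57],[0,0.2,0]],
    [1,[0.42,0,-0.67],[0,0,0]],
    [1,[0.28,0,-0.73],[0,0,0]]
  ]
}}

```text
time: 12.8
ee_pos: [0.6631, -0.0373, 0.1502]
tcp_rot: [-179.3, 1.7, 20.6]
wrist_force: [12.0, -0.6, -21.4]
opening: 0.0159
```

```bash
python3 st.py -1 10 4
```

```text
t 12.80 th 127.2 r 44.5mm dv 0.3mm ft 10.36 fr 21.74 fy -4.81 op 0.0159 turn [-0.7  1.7 -0.1]
next x,z cm [[np.float64(0.46), np.float64(-0.63)], [np.float64(0.3), np.float64(-0.73)], [np.float64(0.17), np.float64(-0.77)], [np.float64(0.03), np.float64(-0.78)]]
```

```bash
cat > fit2.py <<'E'
import json
from h import *
L=[json.loads(l) for l in open("log.jsonl")][1:]
# drop duplicates in time
u=np.array([l["u"] for l in L]);z=np.array([l["z"] for l in L]);F=np.array([l["F"] for l in L]);t=np.array([l["t"] for l in L])
s=least_squares(lambda c:np.hypot(u-c[0],z-c[1])-.045,[u.mean(),.177],loss="soft_l1",f_scale=.0005); print("cen",s.x)
xs=np.array([np.cos(np.radians(20.7)),np.sin(np.radians(20.7)),0])
th=np.arctan2(u-s.x[0],z-s.x[1]); ft=(F@xs)*np.cos(th)-F[:,2]*np.sin(th); fr=(F@xs)*np.sin(th)+F[:,2]*np.cos(th)
dt=np.unwrap(th); d=-np.sign(ft)
for name,k in (("all",d!=0),("pos",d>0),("neg",d<0)):
  A=np.c_[d[k],np.cos(th[k]),np.sin(th[k])]; c,*_=np.linalg.lstsq(A,-ft[k],rcond=None)
  print(name,k.sum(),c.round(2),"amp %.2f phase %.1f"%(np.hypot(c[1],c[2]),np.degrees(np.arctan2(c[2],c[1]))),(A@c+ft[k]).round(1))
E
python3 fit2.py
```

```text
cen [0.57161745 0.17731187]
all 26 [ 6.83  5.12 -1.07] amp 5.23 phase -11.8 [ 0.2 -0.  -0.   0.1  0.1  0.2 -0.5  0.4  0.9 -0.4  0.7  0.5 -0.5 -0.2
 -0.2  0.  -0.6  0.5  0.6 -0.4  0.  -0.7  0.6  0.7  0.9 -0.5]
pos 15 [ 6.74  4.98 -1.  ] amp 5.08 phase -11.4 [ 0.2  0.   0.   0.1  0.   0.  -0.7  0.1  0.6 -0.6  0.5  0.4 -0.5 -0.2
 -0.2]
neg 11 [ 6.95  5.27 -1.14] amp 5.40 phase -12.2 [-0.1 -0.6  0.5  0.7 -0.4 -0.  -0.8  0.4  0.5  0.6 -0.8]
```

```bash
python3 -c "
import json;a=json.load(open('cen.json'));json.dump([.57162,a[1],.17731],open('cen.json','w'))"; python3 st.py 1 10 8
```

```text
t 12.80 th 127.4 r 44.7mm dv 0.3mm ft 10.29 fr 21.77 fy -4.81 op 0.0159 turn [-0.7  1.7 -0.1]
next x,z cm [[np.float64(-0.5), np.float64(0.6)], [np.float64(-0.62), np.float64(0.48)], [np.float64(-0.69), np.float64(0.36)], [np.float64(-0.75), np.float64(0.24)], [np.float64(-0.78), np.float64(0.1)], [np.float64(-0.78), np.float64(-0.03)], [np.float64(-0.77), np.float64(-0.17)], [np.float64(-0.73), np.float64(-0.3)]]
```

Request:
{"op": "play_rows", "data": {
  "rows": [
    [1,[-0.5,0,0.6],[-0.7,1.7,0]],
    [1,[-0.62,0,0.48],[0,0,0]],
    [1,[-0.69,0,0.36],[0,0,0]],
    [1,[-0.75,0,0.24],[0,0,0]]
  ]
}}

```text
time: 13.2
ee_pos: [0.6392, -0.0467, 0.1332]
tcp_rot: [179.9, -0.0, 20.6]
wrist_force: [1.2, -3.0, 5.4]
opening: 0.0157
```

```bash
python3 st.py 1 10 5
```

```text
t 13.20 th 167.5 r 45.2mm dv -0.1mm ft -1.25 fr -5.29 fy -3.20 op 0.0157 turn [ 0.1 -0.  -0.1]
next x,z cm [[np.float64(-0.78), np.float64(0.09)], [np.float64(-0.78), np.float64(-0.03)], [np.float64(-0.77), np.float64(-0.17)], [np.float64(-0.72), np.float64(-0.3)], [np.float64(-0.66), np.float64(-0.42)]]
```

Request:
{"op": "play_rows", "data": {
  "rows": [
    [1,[-0.78,0,0.08],[0,0,0]],
    [1,[-0.78,0,-0.03],[0,0,0]],
    [1,[-0.77,0,-0.17],[0,0,0]],
    [1,[-0.72,0,-0.3],[0,0,0]],
    [1,[-0.66,0,-0.42],[0,0,0]]
  ]
}}

```text
time: 13.7
ee_pos: [0.603, -0.0608, 0.1428]
tcp_rot: [179.9, -0.2, 20.6]
wrist_force: [7.1, -1.1, 3.0]
opening: 0.016
```

```bash
python3 st.py 1 10 5
```

```text
t 13.70 th -139.9 r 45.1mm dv -0.4mm ft -2.88 fr -6.29 fy -3.51 op 0.0160 turn [ 0.1 -0.2 -0.1]
next x,z cm [[np.float64(-0.55), np.float64(-0.56)], [np.float64(-0.45), np.float64(-0.64)], [np.float64(-0.33), np.float64(-0.71)], [np.float64(-0.2), np.float64(-0.76)], [np.float64(-0.07), np.float64(-0.78)]]
```

Request:
{"op": "play_rows", "data": {
  "rows": [
    [1,[-0.53,0,-0.56],[0,0,0]],
    [1,[-0.43,0,-0.64],[0,0,0]],
    [1,[-0.32,0,-0.71],[0,0,0]],
    [1,[-0.16,0,-0.55],[0,0,0]],
    [1,[0,0,0],[0,0,0]],
    [1,[0,0,0],[0,0,0]]
  ]
}}

```text
time: 14.3
ee_pos: [0.5888, -0.0663, 0.1691]
tcp_rot: [179.9, -0.6, 20.6]
wrist_force: [5.7, -1.5, -2.4]
opening: 0.016
```

```bash
python3 st.py 0 5 1
```

```text
t 14.30 th -100.6 r 45.0mm dv -0.6mm ft -3.19 fr -4.26 fy -3.41 op 0.0160 turn [ 0.1 -0.6 -0.1]
next x,z cm [[np.float64(0.0), np.float64(-0.0)]]
```

Request:
{"op": "play_rows", "data": {
  "rows": [
    [1,[0,0,0],[0,0,0]],
    [1,[0,0,0],[0,0,0]],
    [1,[0,0,0],[0,0,0]],
    [1,[0,0,0],[0,0,0]],
    [1,[0,0,0],[0,0,0]]
  ]
}}

```text
time: 14.8
ee_pos: [0.5888, -0.0663, 0.169]
tcp_rot: [179.9, -0.7, 20.6]
wrist_force: [4.7, -1.6, 0.4]
opening: 0.0159
```

```bash
python3 st.py 0 5 1; python3 - <<'E'
from workcell import camera,get_obs
import cv2
for n in ["wrist","side"]:
    c=camera(n); cv2.imwrite(f"pics/{n}9.png",c["img"][:,:,::-1])
print(get_obs()["qd"].round(3),get_obs()["ee_pos"])
E
```

```text
t 14.80 th -100.6 r 45.0mm dv -0.6mm ft -0.30 fr -3.82 fy -3.13 op 0.0159 turn [ 0.1 -0.7 -0.1]
next x,z cm [[np.float64(-0.0), np.float64(0.0)]]
[-0.074 -0.03   0.023  0.123 -0.05   0.026] [ 0.58884995 -0.06628836  0.16900854]
```

View pics/wrist9.png

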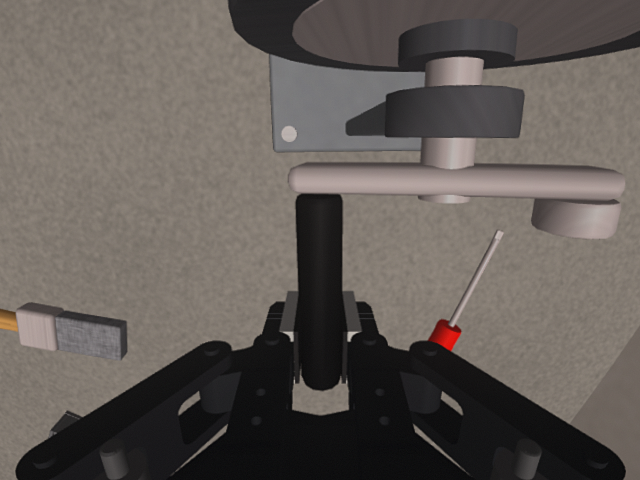

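View pics/side9.png

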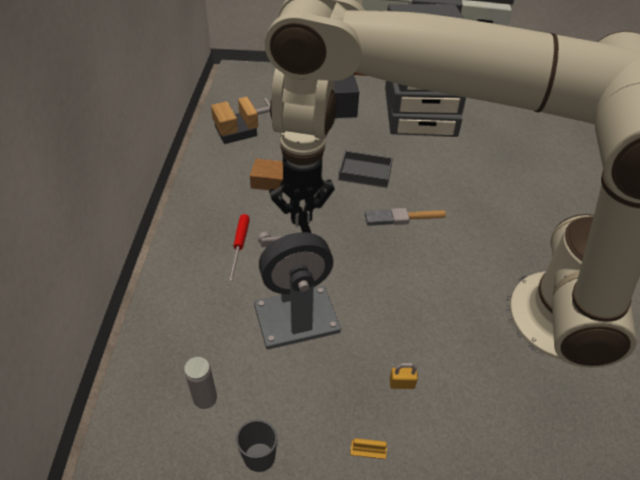

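The wrist view shows the handle between the pads (cols 297–343, rows 195–390). The crank arm is nearly level, with its handle end on the left. The side view shows the bystanders where they were. The wheel is still and its angle is about 1° from the estimate, so I'm handing it in.

```bash
python3 -c "
from workcell import job_done
print(job_done())"
```

```text
the job is handed in; nothing more can be done
None
```

I found the heavy side by feel and handed the job in with it estimated to be within about 1° of straight down. The handle is held still in the gripper at 60 N. No verdict was reported.

- **Turning:** I turned the wheel about 340° in the growing direction and about 330° back, reading the tangential force at 26 places. That clears the half-turn requirement.
- **Heavy side:** The readings fit a drag of 6.8 N plus a heavy-side pull of 5.2 N, in line with the task's figures. That puts the heavy side straight down at a crank angle of -101.8°. The two directions agree: -101.4° from the growing direction alone and -102.2° from the return.
- **Final state:** The crank stood at -100.6°, with the measured pose unchanged over the last half second. The gripper opening was 15.9 mm on the 18 mm rod, and about 5 N remained at the wrist. The last wrist picture shows the handle between the pads, and the last side picture shows the bystanders where they were. The clock read about 15 s of the 58 s allowed.
- **What was off:** Near the end of the return turn the tool fell behind the circle. The outward force on it rose to about 22 N and the turn slowed. I stopped there and came back the other way; those readings still fit to within 1 N.

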